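# Ready a gear case for its cover: locating sleeves in, forgotten screwdriver out

## Robot

A 6-joint arm with a two-finger parallel gripper is mounted at the origin on a cart in front of the work surface, level with it; the furniture and walls round the work are solid. World frame = base frame: x ahead of the robot, y to its left, z up, the work surface at z = 0. Lengths are in m, angles in rad, forces in N, time in s.
With the tool pointing down it reaches from about 0.25 to 0.775 m from the base axis. Payload 4 kg.
Tool frame: the origin (TCP) lies at the very end of the fingers, on their centre line; the grasp point (between the pads) lies 19 mm behind it (robot.hold_point_z is the distance from the TCP to the grasp point, in m); z points along the fingers, y is the line along which they close (so a half turn about z gives the same grasp; the last joint's range is limited). The gripper opens to 94 mm and grips with 3 to 60 N. Pads are 16 mm wide; open, the fingers measure 119 mm over their backs; the gripper's body (75 mm by 177 mm) begins 78 mm behind the grasp point.
Start: joints at [1.14, 0.087, 1.371, -0, 1.684, -0.103], TCP at [0.177, 0.521, 0.206] pointing down, gripper open.
Joint ranges: [-3.1, 3.1], [-0.76, 2.03], [0.27, 2.55], [-1.08, 4.22], [0.17, 2.65], [-2.57, 2.57]. Speed limits (rad/s): [2.79, 2.79, 3.14, 3.14, 3.14, 3.14].

## Interface

Orientations are given as [roll, pitch, yaw] about the fixed x, y, z axes, in that order (R = Rz(yaw) Ry(pitch) Rx(roll)).
In Python, from bench import robot gives the robot as it stands.
- The arm moves only by the tool carry_out, never from a script. Its argument "steps" is a list of rows, each a list of 3 entries, a list of its own where there are three numbers: the shift along the tool's x, y, z in m, then the turn about the tool's z in units of 10 degrees (1.0 is 10 degrees), then the closure, from -1 (fully open) to 1 (shut). In form: [[[tx, ty, tz], roll, jaw], ...]. A call has 1 to 10 rows; each row is the pose to reach, as a shift and turn from the pose commanded when the call began, along the tool's axes at that moment; what a row does not reach only later rows make up. A row lasts 1/8 s, in which the tool goes at most 62.5 mm and 10.7 degrees, less where a joint would pass 70% of its speed; a pose out of reach is approached as far as the arm can. A call with a gripper value outside its range is refused whole. The fingers move at their own pace and stop on an object; the grip force is fixed at half the most. Time passes only in rows, so rows that repeat a pose let the fingers close. It gives the time, the measured TCP pose, the force, the opening and the grip force at its end, in the units of the state.
- robot.get_obs(): the state, without advancing time (a new reading comes with each control period).
- robot.snapshot(name): name is "scene" or "side" or "wrist"; returns a dict with "image" (480x640x3 uint8, red, green, blue), "z_map" (480x640 float32, m along the optical axis (not along the pixel's ray), 0 where there is no reading), "mtx" (3x3 intrinsics, pixels), "R" (3x3) and "t" (3): a world point X has camera coordinates R X + t. Camera axes: x right, y down, z forward; pixel columns grow to the right and rows downward; lengths in m; the calibration is good to about 2 mm. A picture is of the moment at which its call begins.
- robot.close_job(): hands the job in; it is judged then, once.
The state is a dict: "time": time; "joint_positions": joint angles; "qvel": joint speeds; "joint_torque": joint torques, N m; "tool_pos": TCP position; "ee_rot": TCP orientation; "wrist_force": force on the tool from outside, world axes, zero at the start; "wrist_torque": the same for the moment, N m; "width": finger opening in m; "finger_force": force on a finger pad.
Only numpy, scipy, OpenCV 4.12 (cv2) and the standard library are available. Lean on these libraries where they do the work, as an engineer would, in place of code of your own. Each camera call takes 0.05 s, during which the arm holds its last target. There are 200 camera calls.

## Task

Get the dark blue gear case ready for its cover: drop the two steel locating sleeves into the two round bores in its bright top face, one in each, all the way down. Then bring out the yellow screwdriver that was left inside; it is longer than the opening, so it has to come out on the slant. Finish with it still in the gripper, held motionless in the air with all of it well clear above the case, so that I can take it from you, and leave the sleeves seated and the other things on the bench where they are.

Things in the scene. Friction and masses are not known exactly. Their poses are not given: they have to be found in the camera images.
- gear_case: Dark blue gear case with bright top face, fixed on the bench. Origin: middle of its underside at bench height; long axis = y. Outside 164 (x) x 340 (y) x 72 (z) mm; feet reach x = +-107 mm, an 18 mm input shaft sticks out of the +y end to y = 207. Inside: floor at z = 14 mm, walls at x = +-72 and y = +-160, free height 46 mm up to the underside of the flat, 12 mm thick top (z = 60 to 72).
- opening (a point): Centre of the rectangular opening in the case's top, at the height of the top face (72 mm above the bench): 134 mm along the case's x, 160 mm along its y. The space below runs 80 mm further under the top at both y ends. Both ends of the screwdriver lie under the top; slid far enough toward its blade, the whole handle comes under the opening.
- bore_1 (a point): Centre of the bottom of a round counterbore in the top face, 27 mm wide, 8 mm deep (this point is 64 mm above the bench, the mouth at 72). At x = 47, y = 108 mm in the case's frame. A small dark screw hole is drawn in its bottom.
- bore_2 (a point): The other counterbore, the same size, at x = -47, y = -108 mm in the case's frame.
- sleeve_1: Loose steel locating sleeve (plain short tube) standing on end on the bench to the right of the case: 24 mm outside, 16 mm inside, 20 mm high, 40 g. Origin: centre of its lower end, z along its axis. Seated, it stands 12 mm out of the top face. Either sleeve fits either bore.
- sleeve_2: The second sleeve, the same as sleeve_1. Mind on the way to it: thick black leads hang from the shelf at the back, solid, from 0.53 to 0.68 m above the bench, beyond x = 0.645 m, at y = -0.17 to 0.60 m; swing the arm across the bench with the tool drawn in to about 0.45 m from the base axis and not above 0.2 m.
- screwdriver: Loose flat screwdriver, 218 mm long, about 90 g, lying on the floor inside the case, roughly along the case's y, yellow handle to its +y end. Its own y axis runs from blade to handle; z is up as it lies. Origin: middle of its length, on the floor below it. Handle: y = 9 to 109 mm, 27 mm thick, axis 13.5 mm above the floor. Shaft: y = -109 to 9 mm, 6 mm thick, axis 8 to 11 mm above the floor.
- handle_end (a point): Middle of the butt end of the screwdriver's handle (y = 109 mm, z = 13.5 mm in its frame).
- blade_tip (a point): Tip of the screwdriver's blade (y = -109 mm, z = 8 mm in its frame).
- cover: The gear case's flat dark blue cover, 158 x 264 x 20 mm, lying on the bench to the left of the case. Bystander. Origin: middle of its underside.
- bolt_a: Steel bolt, 65 mm long, 10 mm thick, lying on the cover. Bystander. Origin: its middle, underside.
- bolt_b: A second such bolt lying on the cover. Bystander.
- tape_measure: Yellow tape measure, 38 x 78 x 67 mm, standing on the bench front right. Bystander. Origin: middle of its underside.
- pencil: Red carpenter pencil, 173 mm long, 13 x 8 mm, lying along the right edge of the bench. Bystander. Origin: its middle, underside.

How it is judged:
On the way, in this order (a step that is already met when the one before it is completed fails the run):
1. one sleeve sits on the bottom of a bore, let go (((horizontal distance between sleeve_1 and bore_1 below 0.004 m and z of sleeve_1 in the frame of bore_1 between -0.004 and 0.003 m and angle between sleeve_1's own z axis and vertical below 0.12 rad and contact force between the fingers and sleeve_1 below 0.1 N) or (horizontal distance between sleeve_1 and bore_2 below 0.004 m and z of sleeve_1 in the frame of bore_2 between -0.004 and 0.003 m and angle between sleeve_1's own z axis and vertical below 0.12 rad and contact force between the fingers and sleeve_1 below 0.1 N) or (horizontal distance between sleeve_2 and bore_1 below 0.004 m and z of sleeve_2 in the frame of bore_1 between -0.004 and 0.003 m and angle between sleeve_2's own z axis and vertical below 0.12 rad and contact force between the fingers and sleeve_2 below 0.1 N) or (horizontal distance between sleeve_2 and bore_2 below 0.004 m and z of sleeve_2 in the frame of bore_2 between -0.004 and 0.003 m and angle between sleeve_2's own z axis and vertical below 0.12 rad and contact force between the fingers and sleeve_2 below 0.1 N))), for 0.2 s.
2. both sleeves sit on the bottoms of the two bores, let go ((((horizontal distance between sleeve_1 and bore_1 below 0.004 m and z of sleeve_1 in the frame of bore_1 between -0.004 and 0.003 m and angle between sleeve_1's own z axis and vertical below 0.12 rad and contact force between the fingers and sleeve_1 below 0.1 N) and (horizontal distance between sleeve_2 and bore_2 below 0.004 m and z of sleeve_2 in the frame of bore_2 between -0.004 and 0.003 m and angle between sleeve_2's own z axis and vertical below 0.12 rad and contact force between the fingers and sleeve_2 below 0.1 N)) or ((horizontal distance between sleeve_1 and bore_2 below 0.004 m and z of sleeve_1 in the frame of bore_2 between -0.004 and 0.003 m and angle between sleeve_1's own z axis and vertical below 0.12 rad and contact force between the fingers and sleeve_1 below 0.1 N) and (horizontal distance between sleeve_2 and bore_1 below 0.004 m and z of sleeve_2 in the frame of bore_1 between -0.004 and 0.003 m and angle between sleeve_2's own z axis and vertical below 0.12 rad and contact force between the fingers and sleeve_2 below 0.1 N)))), for 0.2 s.
3. the screwdriver is in the gripper, all of it above the case and clear of it (height (world z) of each of handle_end, blade_tip above 0.102 m and contact force between the fingers and screwdriver above 1 N and contact force between screwdriver and gear_case below 0.05 N and contact force between screwdriver and sleeve_1 below 0.05 N and contact force between screwdriver and sleeve_2 below 0.05 N), for 0.2 s.
At the end, for the whole second after the job is handed in: Each bore holds one released, upright sleeve, within 4 mm of its centre and 3 mm of its bottom. The fingers grip the screwdriver (over 1 N); both its ends are 30 mm or more above the top face (102 mm above the bench); it touches neither case nor sleeves and is still (under 30 mm/s, 0.3 rad/s) (all of step 3 and (((horizontal distance between sleeve_1 and bore_1 below 0.004 m and z of sleeve_1 in the frame of bore_1 between -0.004 and 0.003 m and angle between sleeve_1's own z axis and vertical below 0.12 rad and contact force between the fingers and sleeve_1 below 0.1 N) and (horizontal distance between sleeve_2 and bore_2 below 0.004 m and z of sleeve_2 in the frame of bore_2 between -0.004 and 0.003 m and angle between sleeve_2's own z axis and vertical below 0.12 rad and contact force between the fingers and sleeve_2 below 0.1 N)) or ((horizontal distance between sleeve_1 and bore_2 below 0.004 m and z of sleeve_1 in the frame of bore_2 between -0.004 and 0.003 m and angle between sleeve_1's own z axis and vertical below 0.12 rad and contact force between the fingers and sleeve_1 below 0.1 N) and (horizontal distance between sleeve_2 and bore_1 below 0.004 m and z of sleeve_2 in the frame of bore_1 between -0.004 and 0.003 m and angle between sleeve_2's own z axis and vertical below 0.12 rad and contact force between the fingers and sleeve_2 below 0.1 N))) and linear speed of screwdriver below 0.03 m/s and angular speed of screwdriver below 0.3 rad/s); the arm keeps its last pose, push and grip.
It fails at once if a bystander (cover, bolts, tape measure, pencil) is moved by more than 30 mm (distance of any of cover, bolt_a, bolt_b, tape_measure, pencil from where it was at the start of the episode above 0.03 m).
It also fails if it takes over 72 s, if anything falls off the work surface, if the arm or the gripper's body presses on something with over 40 N, if the wrist force passes 120 N, or if a joint passes its speed limit or range.

## Working session

There is one attempt and no reset: what is moved stays moved. The work goes in short steps, Python scripts to look and compute and a tool call to move; the robot and the scene stay as the last step left them, time stands still between calls to the robot, and variables do not carry over. Pictures are saved under pics/ and viewed, at most 10 in all, crops included, and the job is handed in when it is done.

Besides the shell and the picture viewer there is one more tool, called after ">>>" by a JSON object that holds its "name" and its "arguments", one argument or row to a line. carry_out: Moves the arm, as the interface text tells. Its arguments: {"type":"object","properties":{"steps":{"type":"array","items":{"type":"array"}}},"required":["steps"]}

```bash
mkdir -p pics; ls; cat > h.py <<'E'
import numpy as np, cv2
from bench import robot
def snap(n):
    s=robot.snapshot(n); return s
def world(s):
    z=s["z_map"]; K=s["mtx"]; v,u=np.mgrid[0:480,0:640]
    c=np.stack([(u-K[0,2])/K[0,0]*z,(v-K[1,2])/K[1,1]*z,z],-1)
    return (c-s["t"])@s["R"]
def ray(s,uv,h):
    K=s["mtx"]; d=s["R"].T@np.linalg.solve(K,[uv[0],uv[1],1.]); o=-s["R"].T@s["t"]
    return o+d*(h-o[2])/d[2]
def proj(s,X):
    c=s["R"]@np.array(X)+s["t"]; p=s["mtx"]@c; return p[:2]/p[2]
E
python3 - <<'E'
from h import *
o=robot.get_obs(); print(o["time"],o["tool_pos"],o["ee_rot"],robot.hold_point_z)
for n in("scene","side"):
    s=snap(n); np.savez(n,**s); cv2.imwrite(f"pics/{n}0.png",s["image"][:,:,::-1])
    print(n,-s["R"].T@s["t"])
E
```

```text
pics
0.0 [0.17685871 0.52021791 0.20433348] [-3.13942194e+00 -2.07070092e-04  2.81382609e+00] 0.0188
scene [-0.63653127 -0.76678883  0.77260601]
side [ 0.25843351 -1.02602233  1.0251092 ]
```

View pics/scene0.png

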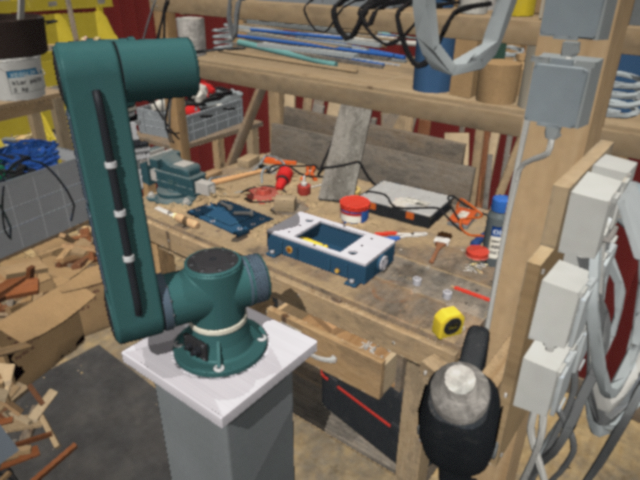

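View pics/side0.png

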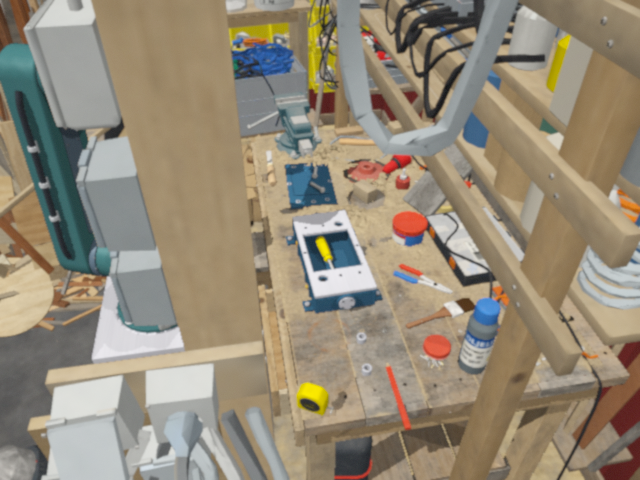

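Scene shows the arm and the case around (330,245). The side view shows the case top at about (333,253), the yellow handle at (323,248), the sleeves at (361,337) and (366,369), and the cover at (310,184).

```bash
python3 - <<'E'
from h import *
s=dict(np.load("side.npz")); im=s["image"]; W=world(s)
hsv=cv2.cvtColor(im,cv2.COLOR_RGB2HSV)
m=((np.abs(W[...,2]-.072)<.008)&(s["z_map"]>0)&(hsv[...,1]<60)&(hsv[...,2]>170)).astype(np.uint8)
m[:, :285]=0;m[:,390:]=0;m[:200]=0;m[315:]=0
c=max(cv2.findContours(m,0,2)[0],key=cv2.contourArea)[:,0]
P=np.array([ray(s,p,.072)[:2] for p in c]).astype(np.float32)
r=cv2.minAreaRect(P*1000); print(r, cv2.boxPoints(r))
for p in[(361,337),(366,369)]:print(ray(s,p,.02))
y=(hsv[...,0]>20)&(hsv[...,0]<35)&(hsv[...,1]>130)&(hsv[...,2]>120); y[:225]=0;y[280:]=0;y[:,:300]=0;y[:,350:]=0
v,u=np.nonzero(y);Q=np.array([ray(s,p,.03)[:2] for p in zip(u,v)]);print(len(Q),cv2.minAreaRect((Q*1000).astype(np.float32)))
a=cv2.resize(im[205:385,280:400],None,fx=3.3,fy=3.3,interpolation=2)
cv2.imwrite("pics/c1.png",a[:,:,::-1])
E
```

```text
((476.537841796875, 47.080787658691406), (163.02064514160156, 339.8540954589844), 2.078875780105591) [[ 388.91702  213.9392 ]
 [ 401.24533 -125.69124]
 [ 564.1587  -119.77762]
 [ 551.8303   219.85281]]
[ 0.49958967 -0.22902978  0.02      ]
[ 0.48889716 -0.32303296  0.02      ]
228 ((467.1763610839844, 101.80349731445312), (30.756458282470703, 107.32904815673828), 7.343663215637207)
```

View pics/c1.png

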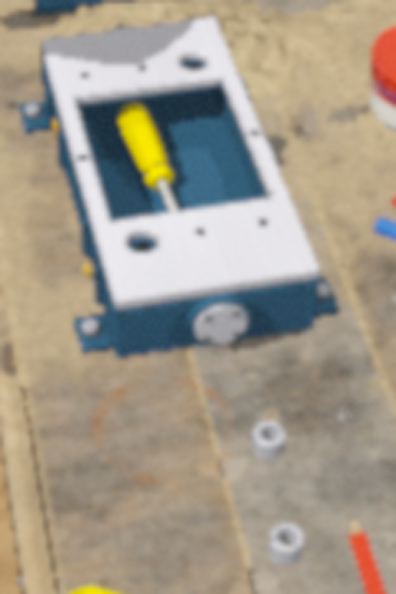

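The crop shows bore_2 at (143,242) and bore_1 at (193,62). The handle runs from (130,105) to (160,185), and the sleeves stand at (268,437) and (286,541).

```bash
cat >> h.py <<'E'
from scipy.spatial.transform import Rotation as Ro
C=np.array([.4765,.0471]); CY=np.deg2rad(2.08)
def case(x,y): c,s=np.cos(CY),np.sin(CY); return C+np.array([c*x-s*y,s*x+c*y])
def to(*wps):
    o=robot.get_obs(); R=Ro.from_euler("xyz",o["ee_rot"]).as_matrix(); yaw0=np.arctan2(R[1,0],R[0,0])
    print("t",round(o["time"],2),"tcp",o["tool_pos"].round(4),"yaw",round(yaw0,4),"rp",o["ee_rot"][:2].round(4),"w",round(o["width"],4),"ff",np.round(o["finger_force"],1),"F",o["wrist_force"].round(1))
    for x,y,z,yaw in wps:
        print((R.T@(np.array([x,y,z])-o["tool_pos"])).round(4), "roll",round(-np.rad2deg(yaw-yaw0)/10,3))
E
python3 - <<'E'
from h import *
print(case(.047,.108),case(-.047,-.108))
to((.30,.25,.17,1.9),(.42,.0,.17,1.57),(.42,-.18,.17,1.57),(.46,-.25,.17,1.57))
E
```

```text
[0.51954919 0.1567347 ] [ 0.43345081 -0.0625347 ]
t 0.1 tcp [0.1769 0.5203 0.2044] yaw 2.8138 rp [-3.1396e+00 -2.0000e-04] w 0.0942 ff 0.0 F [-0.5  0.2  1. ]
[-0.2036 -0.2162  0.0348] roll 5.236
[-0.3977 -0.4142  0.0352] roll 7.126
[-0.4556 -0.5846  0.0355] roll 7.126
[-0.5161 -0.638   0.0356] roll 7.126
```

>>> {"name": "carry_out", "arguments": {
  "steps": [
    [[-0.05,-0.055,0.035],1,0.2],
    [[-0.1,-0.11,0.035],2,0.2],
    [[-0.15,-0.16,0.035],3,0.2],
    [[-0.204,-0.216,0.035],4,0.2],
    [[-0.26,-0.27,0.035],5,0.2],
    [[-0.3,-0.31,0.035],6,0.2],
    [[-0.35,-0.36,0.035],7.126,0.2],
    [[-0.398,-0.414,0.035],7.126,0.2],
    [[-0.42,-0.48,0.035],7.126,0.2],
    [[-0.43,-0.52,0.035],7.126,0.2]
  ]
}}

```text
time: 1.35
tool_pos: [0.4091, -0.0509, 0.1701]
ee_rot: [-3.141, -0.0, 1.57]
wrist_force: [1.5, 0.0, 1.0]
width: 0.0379
finger_force: 0.0
```

```bash
python3 - <<'E'
from h import *
to((.46,-.25,.17,1.57))
E
```

```text
t 1.35 tcp [ 0.4091 -0.0509  0.1701] yaw 1.57 rp [-3.1414e+00 -4.0000e-04] w 0.0379 ff 0.0 F [1.5 0.  1. ]
[-0.199   0.0511 -0.    ] roll -0.0
```

>>> {"name": "carry_out", "arguments": {
  "steps": [
    [[-0.06,0.0,0.0],0,0],
    [[-0.12,0.01,0.0],0,0],
    [[-0.18,0.03,0.0],0,0],
    [[-0.199,0.051,0.0],0,0],
    [[-0.199,0.051,0.0],0,0],
    [[-0.199,0.051,0.0],0,0]
  ]
}}

```text
time: 2.1
tool_pos: [0.4593, -0.2471, 0.1699]
ee_rot: [-3.14, -0.001, 1.571]
wrist_force: [-0.7, -0.1, 0.3]
width: 0.0472
finger_force: 0.0
```

```bash
python3 - <<'E'
from h import *
to((.4996,-.229,.08,1.57))
s=snap("wrist");np.savez("w1",**s);cv2.imwrite("pics/w1.png",s["image"][:,:,::-1])
for p in[(.4996,-.229,.02),(.4889,-.323,.02)]:print(proj(s,p))
print(-s["R"].T@s["t"])
E
```

```text
t 2.1 tcp [ 0.4593 -0.2471  0.1699] yaw 1.5706 rp [-3.1403e+00 -1.2000e-03] w 0.0472 ff 0.0 F [-0.7 -0.1  0.3]
[0.018  0.0404 0.0899] roll 0.003
[363.68593712 206.66516198]
[350.75562575 295.09943181]
[ 0.45884156 -0.17408968  0.34925112]
```

View pics/w1.png

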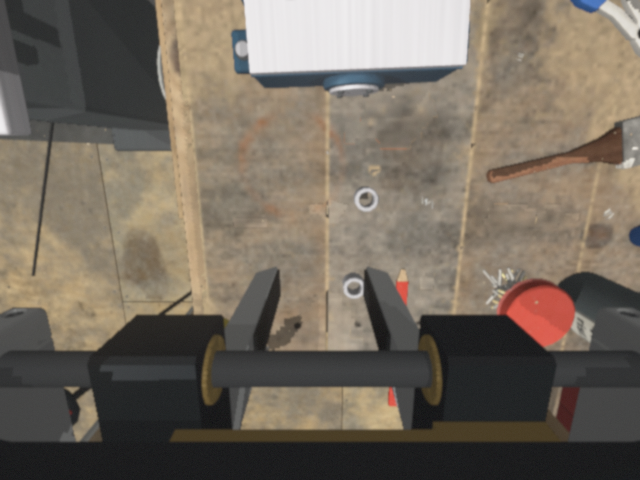

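Wrist view: sleeve tops at about (367,199) and (354,287), pencil tip at (402,272), and the case's -y end at the top.

```bash
cat >> h.py <<'E'
def ring(s,p,h,r=14):
    g=cv2.cvtColor(s["image"],cv2.COLOR_RGB2HSV).astype(int); u0,v0=map(int,np.round(p))
    m=np.zeros((480,640),np.uint8); sl=np.s_[v0-r:v0+r+1,u0-r:u0+r+1]
    m[sl]=((g[sl][...,1]<45)&(g[sl][...,2]>130))*255
    c=max(cv2.findContours(m,0,2)[0],key=cv2.contourArea); (x,y),R=cv2.minEnclosingCircle(c)
    return (x,y),R,ray(s,(x,y),h)
E
python3 - <<'E'
from h import *
s=dict(np.load("w1.npz"))
for p in[(367,199),(354,287)]:
    q=ring(s,p,.02);print(q)
print(ray(s,(402,270),.008))
p=ring(s,(367,199),.02)[2]
to((p[0],p[1],.06,1.5708),(p[0],p[1],.01,1.5708))
E
```

```text
((367.0, 199.0), 19.799089431762695, array([ 0.50260311, -0.22143801,  0.02      ]))
((351.5, 287.0), 18.117769241333008, array([ 0.48948303, -0.3138377 ,  0.02      ]))
[ 0.54414737 -0.29937638  0.008     ]
t 2.15 tcp [ 0.4594 -0.2469  0.1703] yaw 1.5711 rp [-3.1409e+00 -7.0000e-04] w 0.047 ff 0.0 F [ 0.2  0.  -0.4]
[0.0253 0.0433 0.1103] roll 0.002
[0.0253 0.0434 0.1603] roll 0.002
```

>>> {"name": "carry_out", "arguments": {
  "steps": [
    [[0.0,0.043,0.05],0,0],
    [[-0.03,0.043,0.08],0,0],
    [[-0.03,0.043,0.08],0,0],
    [[-0.03,0.043,0.08],0,0]
  ]
}}

```text
time: 2.65
tool_pos: [0.5031, -0.2771, 0.0919]
ee_rot: [3.14, 0.0, 1.571]
wrist_force: [0.6, 0.2, 0.2]
width: 0.0472
finger_force: 0.0
```

```bash
cat >> h.py <<'E'
def circ(s,p,h,D,r=26):
    """Hough circle of world diameter D at height h near pixel p"""
    u0,v0=map(int,np.round(p)); g=cv2.cvtColor(s["image"],cv2.COLOR_RGB2GRAY)[v0-r:v0+r,u0-r:u0+r]
    g=cv2.resize(g,None,fx=4,fy=4,interpolation=cv2.INTER_CUBIC)
    X=ray(s,p,h); R=4*np.linalg.norm(proj(s,X+[D/2,0,0])-proj(s,X))
    c=cv2.HoughCircles(g,cv2.HOUGH_GRADIENT,1,200,param1=100,param2=8,minRadius=int(R-5),maxRadius=int(R+5))
    if c is None: return None
    x,y,rr=c[0,0]; q=((x-1.5)/4+u0-r,(y-1.5)/4+v0-r)
    return np.round(q,1),rr/4,R/4,ray(s,q,h).round(4)
E
python3 - <<'E'
from h import *
s=snap("wrist");np.savez("w2",**s);im=s["image"].copy()
for X in[(.5026,-.2214,.02),(.4895,-.3138,.02)]:
    p=proj(s,X);q=circ(s,p,.02,.024);print(p,q)
    if q: cv2.circle(im,tuple(int(i) for i in q[0].round()),int(q[1]),(255,0,0),1)
cv2.imwrite("pics/w2.png",im[:,:,::-1]); to((.5026,-.2214,.01,1.5708))
E
```

```text
[321.87128628 173.19986332] (array([326.8, 173.5], dtype=float32), np.float32(15.975), np.float64(16.407343212306458), array([ 0.5062, -0.2216,  0.02  ]))
[305.51365788 290.38360368] (array([308.5, 293.2], dtype=float32), np.float32(15.3), np.float64(14.99155296617429), array([ 0.4919, -0.3163,  0.02  ]))
t 2.7 tcp [ 0.5035 -0.2774  0.0927] yaw 1.5708 rp [3.1388e+00 1.3000e-03] w 0.047 ff 0.0 F [ 1.  -0.4  0.9]
[ 0.0561 -0.0011  0.0826] roll -0.0
```

View pics/w2.png

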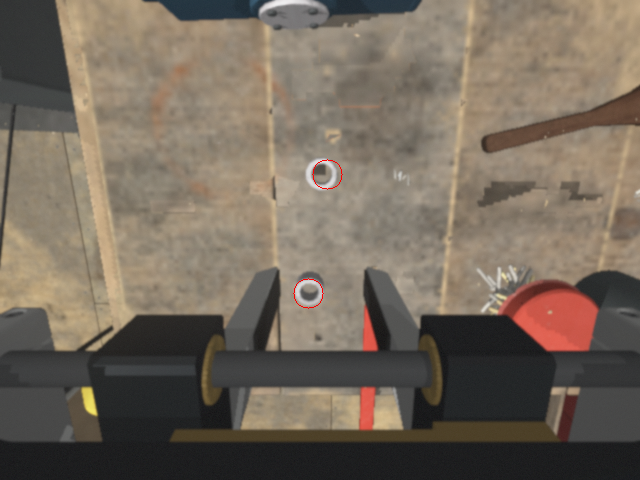

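Both sleeves show clearly at (322,174) and (308,292). The lower circle fits, and the upper one sits about 4 px too far right. Next I grasp the first sleeve.

>>> {"name": "carry_out", "arguments": {
  "steps": [
    [[0.0555,0.0,0.02],0,0],
    [[0.0555,0.0,0.05],0,0],
    [[0.0555,0.0,0.081],0,0],
    [[0.0555,0.0,0.081],0,0],
    [[0.0555,0.0,0.081],0,1],
    [[0.0555,0.0,0.081],0,1],
    [[0.0555,0.0,0.081],0,1],
    [[0.0555,0.0,0.081],0,1],
    [[0.0555,0.0,0.081],0,1]
  ]
}}

```text
time: 3.82
tool_pos: [0.504, -0.2232, 0.0113]
ee_rot: [3.139, 0.001, 1.57]
wrist_force: [-0.3, 0.4, 6.0]
width: 0.0232
finger_force: 30.0
```

```bash
python3 - <<'E'
from h import *
b=case(-.047,-.108)
to((.48,-.2,.13,1.5708),(b[0],b[1]-.06,.13,1.5708))
E
```

```text
t 3.83 tcp [ 0.504  -0.2232  0.0113] yaw 1.5699 rp [3.139e+00 1.400e-03] w 0.0232 ff 30.0 F [-0.3  0.4  6. ]
[ 0.023  -0.0237 -0.1188] roll -0.005
[ 0.1004 -0.0703 -0.1191] roll -0.005
```

>>> {"name": "carry_out", "arguments": {
  "steps": [
    [[0.0,0.0,-0.06],0,1],
    [[0.0,0.0,-0.12],0,1],
    [[0.05,-0.035,-0.12],0,1],
    [[0.09,-0.07,-0.12],0,1],
    [[0.1,-0.07,-0.12],0,1],
    [[0.1,-0.07,-0.12],0,1],
    [[0.1,-0.07,-0.12],0,1]
  ]
}}

```text
time: 4.7
tool_pos: [0.4338, -0.1233, 0.1296]
ee_rot: [3.141, 0.0, 1.57]
wrist_force: [-0.2, 0.6, 0.0]
width: 0.023
finger_force: 30.0
```

```bash
cat > look.py <<'E'
from h import *
import sys
n=sys.argv[1]; s=snap("wrist");np.savez(n,**s);im=s["image"].copy()
for b in (case(-.047,-.108),case(.047,.108)):
    p=proj(s,[*b,.072])
    if not(30<p[0]<610 and 30<p[1]<450): continue
    q=circ(s,p,.072,.027,32); print(b,p,q)
    if q: cv2.circle(im,tuple(int(i) for i in q[0].round()),int(q[1]),(255,0,0),1)
cv2.imwrite(f"pics/{n}.png",im[:,:,::-1]); to()
E
python3 look.py w3
```

```text
[ 0.43345081 -0.0625347 ] [322.12139534 167.20641563] (array([325. , 157.8], dtype=float32), np.float32(20.05), np.float64(19.66753022771467), array([ 0.4354, -0.0562,  0.072 ]))
t 4.75 tcp [ 0.4337 -0.1234  0.1294] yaw 1.5693 rp [3.1416e+00 2.0000e-04] w 0.0232 ff 30.0 F [ 0.3 -0.7 -0.5]
```

View pics/w3.png

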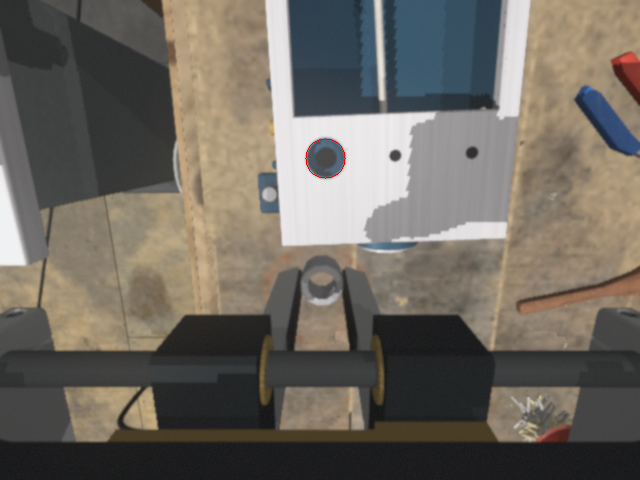

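The view shows bore_2 well fitted at (325,158), and the held sleeve upright between the fingers with its top ring near (322,277).

```bash
python3 - <<'E'
from h import *
s=dict(np.load("w3.npz"))
for h in(.1395,):
  for p in[(322,277),(320,280),(324,274)]: print(circ(s,p,h,.024,34))
print(proj(s,[.4337,-.1234,.1395]))
to((.4354,-.0562,.130,1.5708))
E
```

```text
None
None
None
[322.86980238 289.10371796]
t 4.75 tcp [ 0.4337 -0.1234  0.1294] yaw 1.5693 rp [3.1416e+00 2.0000e-04] w 0.0232 ff 30.0 F [ 0.3 -0.7 -0.5]
[ 0.0672  0.0016 -0.0006] roll -0.009
```

```bash
python3 - <<'E'
from h import *
s=dict(np.load("w3.npz")); g=cv2.cvtColor(s["image"],cv2.COLOR_RGB2HSV)
print(g[246:316:2,322].tolist())
W=world(s); print([(v,W[v,322].round(3).tolist()) for v in range(250,312,4)])
print([(u,W[276,u].round(3).tolist()) for u in range(296,350,4)])
E
```

```text
[[16, 42, 147], [17, 45, 147], [17, 45, 147], [17, 52, 148], [16, 49, 136], [13, 18, 99], [0, 6, 89], [0, 6, 88], [0, 3, 87], [0, 3, 89], [30, 2, 108], [165, 4, 115], [10, 7, 117], [16, 36, 136], [15, 60, 154], [16, 59, 155], [15, 57, 152], [16, 59, 148], [15, 57, 147], [15, 56, 141], [15, 22, 93], [0, 3, 81], [0, 6, 83], [0, 3, 82], [135, 6, 81], [0, 6, 79], [15, 4, 120], [165, 3, 188], [165, 3, 189], [12, 7, 177], [17, 41, 143], [17, 58, 141], [16, 60, 140], [15, 62, 136], [17, 62, 140]]
[(250, [0.433, -0.143, 0.003]), (254, [0.433, -0.146, 0.004]), (258, [0.433, -0.11, 0.126]), (262, [0.433, -0.11, 0.132]), (266, [0.433, -0.111, 0.138]), (270, [0.433, -0.05, 0.309]), (274, [0.433, -0.167, 0.003]), (278, [0.433, -0.171, 0.002]), (282, [0.433, -0.175, 0.003]), (286, [0.433, -0.129, 0.121]), (290, [0.433, -0.13, 0.127]), (294, [0.433, -0.13, 0.132]), (298, [0.433, -0.129, 0.138]), (302, [0.433, -0.131, 0.138]), (306, [0.433, -0.201, 0.002]), (310, [0.433, -0.206, 0.002])]
[(296, [0.42, -0.114, 0.144]), (300, [0.422, -0.115, 0.141]), (304, [0.424, -0.116, 0.138]), (308, [0.426, -0.116, 0.139]), (312, [0.424, -0.169, 0.002]), (316, [0.428, -0.169, 0.003]), (320, [0.431, -0.169, 0.002]), (324, [0.435, -0.169, 0.003]), (328, [0.439, -0.169, 0.003]), (332, [0.439, -0.116, 0.139]), (336, [0.441, -0.117, 0.137]), (340, [0.443, -0.117, 0.138]), (344, [0.445, -0.115, 0.141]), (348, [0.447, -0.114, 0.145])]
```

>>> {"name": "carry_out", "arguments": {
  "steps": [
    [[0.04,0.0015,0.0],0,1],
    [[0.0658,0.0017,0.02],0,1],
    [[0.0658,0.0017,0.043],0,1],
    [[0.0658,0.0017,0.043],0,1],
    [[0.0658,0.0017,0.047],0,1],
    [[0.0658,0.0017,0.049],0,1],
    [[0.0658,0.0017,0.049],0,1]
  ]
}}

```text
time: 5.62
tool_pos: [0.4354, -0.0571, 0.081]
ee_rot: [3.14, 0.0, 1.569]
wrist_force: [0.6, -1.2, -1.0]
width: 0.0227
finger_force: 30.0
```

```bash
python3 look.py w4
```

```text
[ 0.43345081 -0.0625347 ] [319.81160337 284.65916178] (array([321.5, 312.2], dtype=float32), np.float32(22.725), np.float64(22.616853146760008), array([ 0.4344, -0.0806,  0.072 ]))
t 5.67 tcp [ 0.4353 -0.0571  0.0809] yaw 1.5696 rp [3.1402e+00 5.0000e-04] w 0.023 ff 30.0 F [ 1.8 -0.7 -1.4]
```

No contact force, and the sleeve is about 2 mm into the bore. I lower it the rest of the way.

>>> {"name": "carry_out", "arguments": {
  "steps": [
    [[0.0,0.0,0.002],0,1],
    [[0.0,0.0,0.0035],0,1],
    [[0.0,0.0,0.005],0,1],
    [[0.0,0.0,0.005],0,1]
  ]
}}

```text
time: 6.18
tool_pos: [0.4354, -0.0569, 0.0757]
ee_rot: [3.14, 0.0, 1.57]
wrist_force: [2.5, -1.5, 0.5]
width: 0.0228
finger_force: 30.0
```

>>> {"name": "carry_out", "arguments": {
  "steps": [
    [[0.0,0.0,0.0],0,0.2],
    [[0.0,0.0,0.0],0,0.2],
    [[0.0,0.0,0.0],0,0.2],
    [[0.0,0.0,0.0],0,0.2],
    [[0.0,0.0,-0.03],0,0.2],
    [[0.0,0.0,-0.055],0,0.2],
    [[-0.06,0.0,-0.055],0,0.2],
    [[-0.06,0.0,-0.055],0,0.2],
    [[-0.06,0.0,-0.055],0,0.2]
  ]
}}

```text
time: 7.3
tool_pos: [0.4344, -0.1164, 0.1301]
ee_rot: [-3.141, -0.001, 1.569]
wrist_force: [-0.5, 0.0, -0.4]
width: 0.0374
finger_force: 0.0
```

```bash
cat > seat.py <<'E'
from h import *
import sys
n=sys.argv[1]; b=np.array([float(sys.argv[2]),float(sys.argv[3])])
s=snap("wrist");np.savez(n,**s);W=world(s)
d=np.hypot(W[...,0]-b[0],W[...,1]-b[1]); m=(d<.025)&(W[...,2]>.076)&(W[...,2]<.1)
print("n",m.sum(),"z pct",np.percentile(W[m][:,2],[5,50,95]).round(4))
t=W[m&(W[...,2]>np.percentile(W[m][:,2],50)-.002)]; print("c",((t.max(0)+t.min(0))/2).round(4),"ext",np.ptp(t,axis=0).round(4))
print("ring",circ(s,proj(s,[*b,.084]),.084,.024,32)); to((.4915,-.3155,.1,1.57))
E
python3 seat.py w5 .4354 -.0562
```

```text
n 595 z pct [0.0824 0.0838 0.085 ]
c [ 0.4349 -0.0554  0.0839] ext [0.0231 0.0227 0.004 ]
ring (array([323.5, 167.8], dtype=float32), np.float32(17.45), np.float64(18.339518648819453), array([ 0.4348, -0.0553,  0.084 ]))
t 7.35 tcp [ 0.4344 -0.116   0.1301] yaw 1.5702 rp [-3.1408e+00 -1.1000e-03] w 0.0377 ff 0.0 F [-0.  -0.2  0.7]
[-0.1995  0.0572  0.0298] roll 0.001
```

Sleeve 1 is seated, with its top at 84 mm. Next is sleeve 2.

>>> {"name": "carry_out", "arguments": {
  "steps": [
    [[-0.06,0.015,0.0],0,0.2],
    [[-0.12,0.035,0.0],0,0.2],
    [[-0.18,0.057,0.0],0,0.2],
    [[-0.1995,0.0573,0.03],0,0.2],
    [[-0.1995,0.0573,0.07],0,0.2],
    [[-0.1995,0.0573,0.095],0,0.2],
    [[-0.1995,0.0573,0.095],0,0.2]
  ]
}}

```text
time: 8.22
tool_pos: [0.4905, -0.3135, 0.0324]
ee_rot: [-3.136, -0.005, 1.572]
wrist_force: [-0.2, 0.7, 0.5]
width: 0.0376
finger_force: 0.0
```

```bash
python3 - <<'E'
from h import *
s=snap("wrist");W=world(s)
d=np.hypot(W[...,0]-.4915,W[...,1]+.3155); m=(d<.025)&(W[...,2]>.016)&(W[...,2]<.03)
t=W[m];print(m.sum(),((t.max(0)+t.min(0))/2).round(4),np.ptp(t,axis=0).round(4)); print(circ(s,proj(s,[.4915,-.3155,.02]),.02,.024,32))
to((.4915,-.3155,.011,1.57))
E
```

```text
732 [ 0.4923 -0.3149  0.019 ] [0.0231 0.0242 0.006 ]
(array([327. , 268.8], dtype=float32), np.float32(19.325), np.float64(19.872838244975163), array([ 0.4928, -0.3101,  0.02  ]))
t 8.28 tcp [ 0.4917 -0.3146  0.0346] yaw 1.5716 rp [-3.1397e+00 -1.9000e-03] w 0.0376 ff 0.0 F [-0.1  1.3  0.1]
[-0.0009 -0.0001  0.0236] roll 0.009
```

>>> {"name": "carry_out", "arguments": {
  "steps": [
    [[-0.001,0.001,0.012],0,0.2],
    [[-0.001,0.001,0.0235],0,0.2],
    [[-0.001,0.001,0.0235],0,0.2],
    [[-0.001,0.001,0.0235],0,1],
    [[-0.001,0.001,0.0235],0,1],
    [[-0.001,0.001,0.0235],0,1],
    [[-0.001,0.001,0.0235],0,1],
    [[-0.001,0.001,-0.04],0,1],
    [[-0.001,0.001,-0.095],0,1],
    [[-0.001,0.001,-0.095],0,1]
  ]
}}

```text
time: 9.52
tool_pos: [0.4958, -0.3195, 0.1374]
ee_rot: [3.132, 0.008, 1.57]
wrist_force: [0.3, -0.2, -0.3]
width: 0.023
finger_force: 30.0
```

```bash
python3 - <<'E'
from h import *
# bore_1 relative to bore_2 as seen by wrist
b=np.array([.4352,-.0558])+case(.047,.108)-case(-.047,-.108);print(b)
to((.45,-.2,.13,1.5708),(.43,0,.13,1.5708),(b[0],b[1]-.066,.13,1.5708))
E
```

```text
[0.52129837 0.1634694 ]
t 9.53 tcp [ 0.4958 -0.3195  0.1374] yaw 1.5701 rp [3.1315 0.0078] w 0.023 ff 30.0 F [ 0.3 -0.2 -0.3]
[ 0.1195 -0.0459  0.006 ] roll -0.004
[ 0.3195 -0.066   0.0042] roll -0.004
[0.417  0.0252 0.0044] roll -0.004
```

>>> {"name": "carry_out", "arguments": {
  "steps": [
    [[0.06,-0.03,0.0],0,1],
    [[0.12,-0.046,0.0],0,1],
    [[0.18,-0.055,0.0],0,1],
    [[0.24,-0.06,0.0],0,1],
    [[0.3,-0.06,0.0],0,1],
    [[0.35,-0.03,0.0],0,1],
    [[0.39,0.0,0.0],0,1],
    [[0.417,0.025,0.0],0,1],
    [[0.417,0.025,0.0],0,1],
    [[0.417,0.025,0.0],0,1]
  ]
}}

```text
time: 10.78
tool_pos: [0.5171, 0.0993, 0.1292]
ee_rot: [-3.139, 0.001, 1.57]
wrist_force: [0.2, 1.0, -0.4]
width: 0.0226
finger_force: 30.0
```

```bash
python3 look.py w6; python3 - <<'E'
from h import *
s=dict(np.load("w6.npz"));W=world(s); o=robot.get_obs();T=o["tool_pos"]
d=np.hypot(W[...,0]-T[0],W[...,1]-T[1]);m=(d<.016)&(W[...,2]>T[2]-.02)&(W[...,2]<T[2]+.014)
v,u=np.nonzero(m)
top=W[m][:,2]; print(W[m].min(0).round(4),W[m].max(0).round(4))
u0=int(np.median(u)); print(u0,[(i,W[i,u0].round(4).tolist()) for i in range(v.min(),v.max()+2,3)])
E
```

```text
[ 0.43345081 -0.0625347 ] [224.89842998 433.32654823] None
[0.51954919 0.1567347 ] [326.54880358 172.16351194] (array([329. , 162.2], dtype=float32), np.float32(20.05), np.float64(19.629755018171558), array([0.5212, 0.1634, 0.072 ]))
t 10.82 tcp [0.5172 0.099  0.1296] yaw 1.5693 rp [-3.1397e+00  5.0000e-04] w 0.0227 ff 30.0 F [ 1.  -0.1 -0.9]
[0.5035 0.0896 0.1158] [0.5298 0.1138 0.1436]
322 [(252, [0.5165, 0.1136, 0.1181]), (255, [0.5165, 0.1135, 0.1237]), (258, [0.5165, 0.1138, 0.1299]), (261, [0.5165, 0.1133, 0.1335]), (264, [0.5165, 0.113, 0.1377]), (267, [0.5165, 0.111, 0.137]), (270, [0.5162, 0.0639, 0.0139]), (273, [0.5162, 0.0609, 0.0139]), (276, [0.5162, 0.0578, 0.0135]), (279, [0.5162, 0.0554, 0.0148]), (282, [0.5162, 0.0522, 0.0144]), (285, [0.5165, 0.0941, 0.1214]), (288, [0.5165, 0.0942, 0.126]), (291, [0.5165, 0.0939, 0.1296]), (294, [0.5165, 0.0941, 0.1341]), (297, [0.5165, 0.0936, 0.1369]), (300, [0.5165, 0.0913, 0.136]), (303, [0.5162, 0.0302, 0.013])]
```

View pics/w6.png

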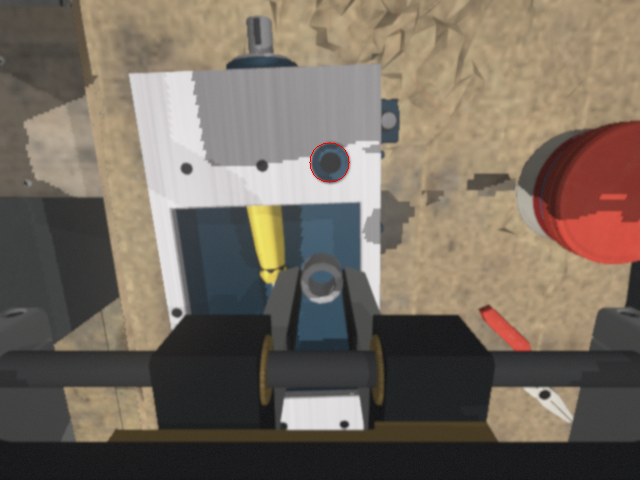

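Bore_1 is well fitted at (329,162), and the sleeve is held upright at (322,277).

>>> {"name": "carry_out", "arguments": {
  "steps": [
    [[0.04,0.003,0.0],0,1],
    [[0.0616,0.0042,0.02],0,1],
    [[0.0616,0.0042,0.042],0,1],
    [[0.0616,0.0042,0.042],0,1],
    [[0.0616,0.0042,0.046],0,1],
    [[0.0616,0.0042,0.048],0,1],
    [[0.0616,0.0042,0.049],0,1],
    [[0.0616,0.0042,0.049],0,1]
  ]
}}

```text
time: 11.82
tool_pos: [0.5226, 0.1613, 0.0818]
ee_rot: [3.141, -0.0, 1.57]
wrist_force: [-0.0, 0.3, -1.9]
width: 0.0228
finger_force: 30.0
```

>>> {"name": "carry_out", "arguments": {
  "steps": [
    [[0.0,0.0,0.002],0,1],
    [[0.0,0.0,0.004],0,1],
    [[0.0,0.0,0.0055],0,1],
    [[0.0,0.0,0.0055],0,1]
  ]
}}

```text
time: 12.32
tool_pos: [0.5223, 0.1614, 0.0764]
ee_rot: [3.142, -0.0, 1.57]
wrist_force: [-2.3, -1.3, 2.8]
width: 0.0229
finger_force: 30.0
```

>>> {"name": "carry_out", "arguments": {
  "steps": [
    [[0.0,0.0,0.0],0,0.2],
    [[0.0,0.0,0.0],0,0.2],
    [[0.0,0.0,0.0],0,0.2],
    [[0.0,0.0,0.0],0,0.2],
    [[0.0,0.0,-0.03],0,0.2],
    [[0.0,0.0,-0.05],0,0.2],
    [[-0.06,-0.02,-0.05],0,0.2],
    [[-0.1,-0.055,-0.05],0,0.2],
    [[-0.1,-0.055,-0.05],0,0.2],
    [[-0.1,-0.055,-0.05],0,0.2]
  ]
}}

```text
time: 13.58
tool_pos: [0.4678, 0.0617, 0.1263]
ee_rot: [3.14, -0.001, 1.57]
wrist_force: [0.5, 0.2, -0.3]
width: 0.0377
finger_force: 0.0
```

```bash
python3 seat.py w7 .5212 .1634; python3 - <<'E'
from h import *
s=dict(np.load("w7.npz"));W=world(s);g=cv2.cvtColor(s["image"],cv2.COLOR_RGB2HSV)
m=(g[...,0]>20)&(g[...,0]<35)&(g[...,1]>130)&(g[...,2]>90)&(W[...,2]>.02)&(W[...,2]<.06)&(abs(W[...,0]-.48)<.07)&(abs(W[...,1]-.05)<.15)
P=W[m]; print(m.sum(),P.min(0),P.max(0))
P=P[P[:,2]>.033]; print(len(P)); l=cv2.fitLine(P[:,:2].astype(np.float32),2,0,1e-5,1e-5).ravel(); print(l, np.rad2deg(np.arctan2(l[1],l[0])))
for a in np.arange(P[:,1].min(),P[:,1].max(),.01):
    q=P[(P[:,1]>=a)&(P[:,1]<a+.01)]; print(a.round(3),len(q),q[:,0].mean().round(4) if len(q) else 0,np.ptp(q[:,0]).round(4) if len(q) else 0,q[:,2].max().round(4) if len(q) else 0)
# opening edge (top white) y limits at x=.46
b=W[(W[...,2]>.068)&(W[...,2]<.076)&(abs(W[...,0]-.465)<.01)][:,1]; b=b[b>.05]; print("far edge y",np.percentile(b,1))
E
```

```text
n 876 z pct [0.0777 0.0836 0.0849]
c [0.5214 0.1638 0.0837] ext [0.0242 0.0235 0.0042]
ring (array([404.5, 107.2], dtype=float32), np.float32(18.675), np.float64(19.587459286377886), array([0.5182, 0.1594, 0.084 ]))
t 13.62 tcp [0.4681 0.062  0.1263] yaw 1.5705 rp [ 3.1404e+00 -6.0000e-04] w 0.0377 ff 0.0 F [ 0.5 -0.  -0.1]
[-0.3775  0.0235  0.0261] roll 0.003
2492 [0.45314869 0.06008051 0.02508874] [0.48432637 0.13164752 0.04187487]
2065
[ 0.10481236 -0.994492    0.4696122   0.10095296] -83.98364
0.061 204 0.4728 0.0174 0.0382
0.071 188 0.4719 0.0165 0.0373
0.081 263 0.471 0.0196 0.04
0.091 297 0.4702 0.021 0.04
0.101 339 0.4693 0.0224 0.0407
0.111 361 0.4685 0.0238 0.0415
0.121 370 0.4669 0.0236 0.0419
0.131 43 0.4662 0.0202 0.0418
far edge y 0.1346121400036844
```

Both sleeves are seated. Next I grip the handle, with its axis through (0.4678, 0.118) and yaw 96°.

>>> {"name": "carry_out", "arguments": {
  "steps": [
    [[0.03,0.0,0.0],-0.3,-0.1],
    [[0.056,0.0,0.0],-0.6,-0.1],
    [[0.056,0.0,0.0],-0.6,-0.1],
    [[0.056,0.0,0.04],-0.6,-0.1],
    [[0.056,0.0,0.08],-0.6,-0.1],
    [[0.056,0.0,0.1],-0.6,-0.1],
    [[0.056,0.0,0.108],-0.6,-0.1],
    [[0.056,0.0,0.108],-0.6,-0.1]
  ]
}}

```text
time: 14.62
tool_pos: [0.4676, 0.1173, 0.018]
ee_rot: [-3.141, 0.0, 1.675]
wrist_force: [0.1, -0.5, 0.8]
width: 0.0518
finger_force: 0.0
```

>>> {"name": "carry_out", "arguments": {
  "steps": [
    [[0.0,0.0,0.0],0,1],
    [[0.0,0.0,0.0],0,1],
    [[0.0,0.0,0.0],0,1],
    [[0.0,0.0,0.0],0,1],
    [[0.0,0.0,0.0],0,1]
  ]
}}

```text
time: 15.25
tool_pos: [0.4681, 0.1175, 0.0188]
ee_rot: [3.14, -0.0, 1.675]
wrist_force: [-0.2, -0.6, 3.7]
width: 0.0259
finger_force: 30.0
```

>>> {"name": "carry_out", "arguments": {
  "steps": [
    [[0.0,0.0,-0.003],0,1],
    [[-0.015,0.0,-0.003],0,1],
    [[-0.03,0.0,-0.003],0,1],
    [[-0.038,0.0,-0.003],0,1],
    [[-0.038,0.0,-0.003],0,1]
  ]
}}

```text
time: 15.88
tool_pos: [0.4713, 0.0787, 0.0208]
ee_rot: [-3.141, -0.0, 1.673]
wrist_force: [0.0, 1.0, -2.0]
width: 0.0259
finger_force: 30.0
```

```bash
cat > drv.py <<'E'
from h import *
import sys
to()
for n in ("wrist","side"):
    s=snap(n);W=world(s);g=cv2.cvtColor(s["image"],cv2.COLOR_RGB2HSV); np.savez(sys.argv[1]+n,**s); cv2.imwrite(f"pics/{sys.argv[1]}{n}.png",s["image"][:,:,::-1])
    m=(g[...,0]>20)&(g[...,0]<35)&(g[...,1]>130)&(g[...,2]>90)&(W[...,2]>.02)&(W[...,2]<.3)&(abs(W[...,0]-.48)<.07)&(abs(W[...,1]-.07)<.15)
    P=W[m]; print(n,m.sum(),P.min(0).round(3) if len(P) else 0,P.max(0).round(3) if len(P) else 0)
    for a in np.arange(-.02,.2,.02):
        q=P[(P[:,1]>=a)&(P[:,1]<a+.02)]
        if len(q)>3: print(a.round(3),len(q),np.median(q,0).round(3),q[:,2].max().round(3))
E
python3 drv.py d1
```

```text
t 15.88 tcp [0.4713 0.0787 0.0208] yaw 1.673 rp [-3.1413e+00 -2.0000e-04] w 0.0259 ff 30.0 F [ 0.  1. -2.]
wrist 6439 [0.454 0.04  0.028] [0.486 0.152 0.2  ]
0.04 925 [0.473 0.053 0.039] 0.042
0.06 1552 [0.472 0.07  0.04 ] 0.043
0.08 1872 [0.469 0.091 0.041] 0.044
0.1 2057 [0.468 0.11  0.04 ] 0.132
0.12 7 [0.472 0.12  0.037] 0.039
0.14 25 [0.463 0.152 0.2  ] 0.2
side 190 [0.437 0.015 0.023] [0.485 0.112 0.146]
0.0 15 [0.473 0.017 0.035] 0.042
0.02 44 [0.471 0.032 0.035] 0.041
0.04 53 [0.466 0.053 0.037] 0.146
0.06 41 [0.469 0.07  0.038] 0.046
0.08 27 [0.47  0.088 0.04 ] 0.046
0.1 10 [0.47  0.106 0.039] 0.043
```

View pics/d1wrist.png

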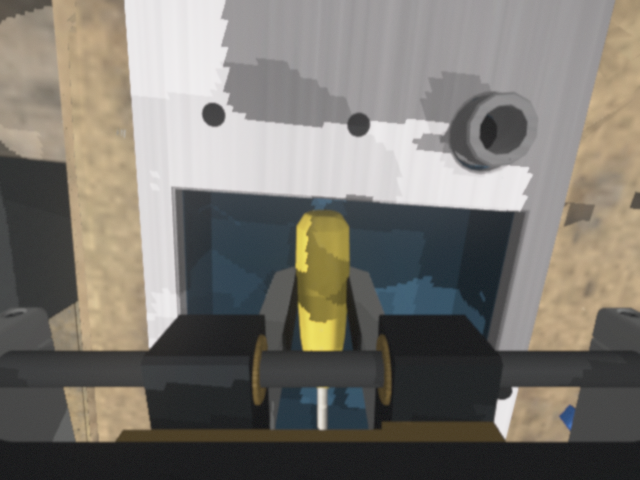

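The view shows the handle wholly under the opening, butt at (323,213), about 13 mm clear of the edge. I start the lift slowly so the shaft pivots against the far edge.

>>> {"name": "carry_out", "arguments": {
  "steps": [
    [[0.0,0.0,-0.015],0,1],
    [[0.0,0.0,-0.028],0,1],
    [[0.0,0.0,-0.034],0,1],
    [[0.0,0.0,-0.04],0,1],
    [[0.0,0.0,-0.046],0,1],
    [[0.0,0.0,-0.052],0,1],
    [[0.0,0.0,-0.058],0,1]
  ]
}}

```text
time: 16.85
tool_pos: [0.4711, 0.0796, 0.0791]
ee_rot: [-3.141, -0.0, 1.675]
wrist_force: [0.0, 0.1, -2.3]
width: 0.026
finger_force: 30.0
```

```bash
python3 drv.py d2
```

```text
t 16.85 tcp [0.4711 0.0796 0.0791] yaw 1.6747 rp [-3.1409e+00 -2.0000e-04] w 0.026 ff 30.0 F [ 0.   0.1 -2.3]
wrist 6128 [0.454 0.033 0.076] [0.485 0.152 0.258]
0.02 29 [0.466 0.038 0.079] 0.084
0.04 893 [0.473 0.052 0.09 ] 0.095
0.06 1285 [0.471 0.07  0.096] 0.101
0.08 1697 [0.469 0.091 0.102] 0.107
0.1 2162 [0.467 0.111 0.105] 0.19
0.12 43 [0.47  0.12  0.098] 0.102
0.14 19 [0.463 0.152 0.258] 0.258
side 226 [0.438 0.02  0.07 ] [0.484 0.105 0.21 ]
0.02 57 [0.472 0.029 0.082] 0.09
0.04 74 [0.468 0.052 0.09 ] 0.21
0.06 49 [0.47  0.068 0.096] 0.103
0.08 40 [0.47  0.087 0.103] 0.109
0.1 5 [0.471 0.104 0.107] 0.108
```

It pivots as intended, about 17° so far with 2 N on the wrist. Continuing up and back.

>>> {"name": "carry_out", "arguments": {
  "steps": [
    [[0.0,0.0,-0.012],0,1],
    [[0.0,0.0,-0.024],0,1],
    [[0.004,0.0,-0.036],0,1],
    [[0.01,0.0,-0.048],0,1],
    [[0.016,0.0,-0.06],0,1],
    [[0.022,0.0,-0.07],0,1],
    [[0.028,0.0,-0.08],0,1],
    [[0.03,0.0,-0.088],0,1]
  ]
}}

```text
time: 17.95
tool_pos: [0.4683, 0.1101, 0.1678]
ee_rot: [3.141, -0.0, 1.676]
wrist_force: [0.5, 0.7, -0.4]
width: 0.0261
finger_force: 30.0
```

```bash
python3 drv.py d3
```

```text
t 17.95 tcp [0.4683 0.1101 0.1678] yaw 1.6755 rp [ 3.141e+00 -3.000e-04] w 0.0261 ff 30.0 F [ 0.5  0.7 -0.4]
wrist 4470 [0.453 0.063 0.143] [0.483 0.148 0.209]
0.06 357 [0.471 0.071 0.154] 0.165
0.08 590 [0.469 0.091 0.173] 0.183
0.1 946 [0.468 0.112 0.191] 0.199
0.12 1790 [0.466 0.132 0.204] 0.209
0.14 787 [0.466 0.143 0.202] 0.207
side 270 [0.436 0.057 0.144] [0.499 0.136 0.297]
0.04 14 [0.47  0.059 0.151] 0.157
0.06 62 [0.468 0.072 0.158] 0.173
0.08 97 [0.465 0.09  0.175] 0.297
0.1 68 [0.469 0.11  0.191] 0.204
0.12 29 [0.468 0.124 0.204] 0.212
```

>>> {"name": "carry_out", "arguments": {
  "steps": [
    [[0.008,0.0,-0.01],0,1],
    [[0.01,0.0,-0.025],0,1],
    [[0.01,0.0,-0.04],0,1],
    [[0.01,0.0,-0.055],0,1],
    [[0.01,0.0,-0.07],0,1],
    [[0.01,0.0,-0.08],0,1],
    [[0.01,0.0,-0.08],0,1],
    [[0.01,0.0,-0.08],0,1],
    [[0.01,0.0,-0.08],0,1],
    [[0.01,0.0,-0.08],0,1]
  ]
}}

```text
time: 19.3
tool_pos: [0.4669, 0.1194, 0.2464]
ee_rot: [-3.141, -0.0, 1.675]
wrist_force: [-0.8, -0.5, -1.9]
width: 0.0257
finger_force: 30.0
```

```bash
python3 drv.py d4; python3 - <<'E'
from h import *
s=dict(np.load("d4side.npz")); p=proj(s,[.475,.04,.15]).astype(int); print(p)
W=world(s)
for b in ((.4352,-.0558),(.5213,.1636)):
    m=(np.hypot(W[...,0]-b[0],W[...,1]-b[1])<.015)&(W[...,2]<.1); print(W[m][:,2].max(),m.sum())
cv2.imwrite("pics/fin.png",cv2.resize(s["image"][p[1]-70:p[1]+80,p[0]-90:p[0]+90],None,fx=4,fy=4,interpolation=2)[:,:,::-1])
E
```

```text
t 19.3 tcp [0.4669 0.1194 0.2464] yaw 1.6748 rp [-3.1406e+00 -1.0000e-04] w 0.0257 ff 30.0 F [-0.8 -0.5 -1.9]
wrist 4489 [ 0.452 -0.027  0.062] [0.482 0.158 0.287]
0.06 187 [0.469 0.077 0.232] 0.235
0.08 464 [0.469 0.092 0.245] 0.254
0.1 776 [0.467 0.111 0.261] 0.271
0.12 1230 [0.466 0.131 0.276] 0.285
0.14 1829 [0.464 0.149 0.282] 0.287
side 290 [0.453 0.065 0.219] [0.48  0.141 0.288]
0.06 54 [0.467 0.071 0.23 ] 0.241
0.08 95 [0.464 0.089 0.243] 0.259
0.1 88 [0.465 0.109 0.261] 0.278
0.12 51 [0.466 0.129 0.276] 0.288
[330 229]
0.08635796328620178 75
0.08582928487871307 86
```

View pics/fin.png

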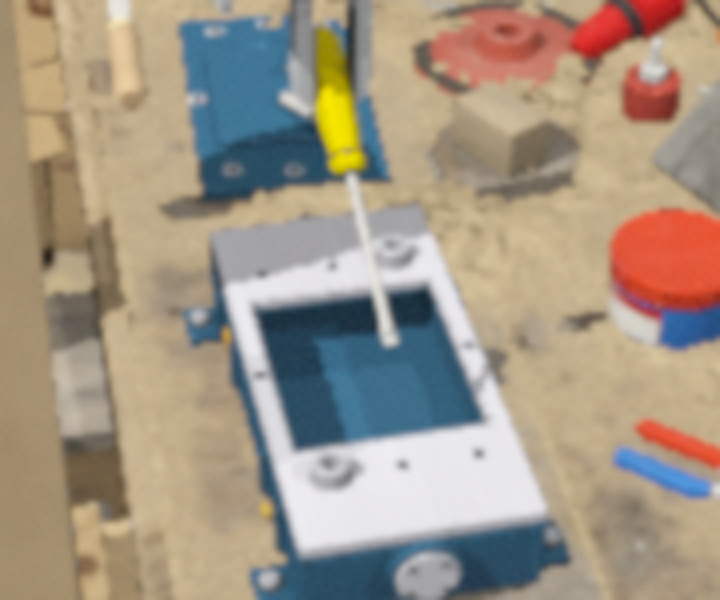

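The view shows the screwdriver held on the slant above the opening, with its blade tip at (390,340), roughly 0.14 m above the bench. Both sleeves are seated, at (397,250) and (332,467).

```bash
python3 -c "
from h import *
to(); print(robot.close_job())"
```

```text
t 19.4 tcp [0.467  0.1194 0.2467] yaw 1.6748 rp [-3.141e+00 -1.000e-04] w 0.0259 ff 30.0 F [ 0.2 -0.1 -0.9]
the job is handed in; nothing more can be done
None
```

Job handed in at 19.4 s (no verdict was returned): both sleeves are seated in their bores, and the screwdriver is gripped and still, with its lowest point (the blade tip) about 0.14 m above the bench by my estimate, clear of the case.

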